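# Start a run on the cell-preparation processor

## Robot

A 7-joint arm with a two-finger parallel gripper is mounted at the origin on the work surface. World frame = base frame: x ahead of the robot, y to its left, z up, the work surface at z = 0. Lengths are in m, angles in degrees, forces in N, time in s.
With the tool pointing down it reaches from about 0.425 to 0.8 m from the base axis. Payload 8.3 kg.
Tool frame: the origin (TCP) lies midway between the tips of the shut fingers; the grasp point (between the pads) lies 19 mm behind it; z points along the fingers, y is the line along which they close (so a half turn about z gives the same grasp; the last joint's range is limited). The gripper opens to 85 mm and grips with 20 to 120 N. Pads are 22 mm wide; open, the fingers measure 114 mm over their backs; the gripper's body (76 mm by 85 mm) begins 54 mm behind the grasp point. The pads swing forward as they close: fully open they stand 13 mm farther back than shut.
Start: joints at [-68.52, 21.967, 0.94, 78.501, -0.361, 79.538, -2.664], TCP at [0.265, 0.566, 0.231] pointing down, gripper open.
Joint ranges: [-169.22, 169.22], [-14.56, 117.87], [-87.37, 89.26], [10.42, 133.3], [-82.24, 262.24], [0.94, 117.77], [-172.7, 172.7]. Speed limits (degrees/s): [136.94, 136.94, 172.46, 172.46, 180, 180, 180].

## Interface

Orientations are given as a 3x3 rotation matrix whose columns are the frame's x, y, z axes.
In Python, from workcell import monitor, camera, get_calibration, manip gives the robot as it stands.
- The arm moves only by the tool send_rows, never from a script. Its argument "deltas" is a list of rows, each a list of 4 numbers: the shift along the tool's x, y, z each as a share of 0.25 m, from -1 to 1, then the turn about the tool's z as a share of pi/4 rad, from -1 to 1. A call has 1 to 8 rows; each row is the pose to reach, as a shift and turn from the pose commanded when the call began, along the tool's axes at that moment; what a row does not reach only later rows make up. A row lasts 1/10 s, in which the tool goes at most 50 mm and 8.59 degrees, less where a joint would pass 70% of its speed; a pose out of reach is approached as far as the arm can. A call with a number of a shift or a turn outside -1 to 1 is refused whole. A call with a gripper value outside its range is refused whole. "fingers" is the opening, from 0 (shut) to 1 (fully open), set as the call begins (left out, the last holds). The fingers move at their own pace and stop on an object; "force" is the grip in N (left out, the last holds). Time passes only in rows, so rows that repeat a pose let the fingers close. It gives the time, the measured TCP pose, the force, the opening and the grip force at its end, in the units of the state.
- monitor.get_state(): the state, without advancing time (a new reading comes with each control period).
- camera(name): name is "side" or "top" or "wrist"; returns the picture (420x560x3 uint8, red, green, blue); there is no depth.
- get_calibration(name): a dict with "intrinsics" (3x3 intrinsics, pixels), "k1" (the pictures are not rectified: a ray, as slopes to the right and down, at radius r is drawn at 1 + k1 r^2 times it, then the intrinsics apply), "R" (3x3) and "t" (3): a world point X has camera coordinates R X + t. Camera axes: x right, y down, z forward; pixel columns grow to the right and rows downward; lengths in m; the calibration is good to about 2 mm. A picture is of the moment at which its call begins: read the wrist's pose just before it. get_calibration takes no time and is no camera call; for the wrist camera it gives the pose at the moment of the call.
- manip.job_done(): hands the job in; it is judged then, once.
The state is a dict: "time": time; "joint_pos": joint angles; "joint_vel": joint speeds; "joint_torque": joint torques, N m; "position": TCP position; "orientation": TCP orientation; "contact_force": force on the tool from outside, world axes, zero at the start; "moment": the same for the moment, N m; "opening": finger opening in m; "grip_force": force on a finger pad.
Only numpy, scipy, OpenCV 4.12 (cv2) and the standard library are available. Lean on these libraries where they do the work, as an engineer would, in place of code of your own. Each camera call takes 0.05 s, during which the arm holds its last target. There are 200 camera calls.

## Task

The processor's rotor is loaded, so start its run: press the raised half of the mains rocker fully down to switch it on, then push the open hood down until it is fully shut, and then press the big round start key fully in and let it spring back. It is all done with the closed fingertips, so lift or carry nothing; press no other key, and leave the vials and the other things around the machine where they stand.

Things in the scene. Friction and masses are not known exactly. Their poses are not given: they have to be found in the camera images.
- processor: fixed white bench machine 360 x 360 x 200 mm. Origin: centre of its underside on the bench; front faces its own -x, z up. Over the front a grey panel slopes 26.6 deg (0.464 rad) from level: 95 mm high at the front edge (x -180 mm), 150 mm at its top (x -70 mm). Behind it, on the flat top (170 mm), the blue hood (y -175 to 55 mm) and on the left a rimmed vial shelf (y 80 to 170 mm)
- rocker (a joint): angle of the black mains rocker at the panel's right end (y -143 mm), in a white frame 2 mm high: 0 = off (the half nearer the hood raised), 0.32 rad = fully on (that half flat, parallel to the panel). Two halves, each 20 mm long up the slope, 26 mm wide, meet in a valley at the pivot 5.5 mm above the panel; stays where left; turns at 3 to 6 N on the outer part of the raised half
- rocker_raised (a point): point on the surface of the rocker's raised half, 13 mm from the pivot, 7 mm from that half's free end (which stands 12 mm above the panel when off); moves with the rocker. Frame turns with the rocker: when off, z is square to the panel (up and to the front), x up the slope, y left
- hood (a joint): opening of the blue hood: 0 = fully shut, grows as it opens; starts between 0.45 and 0.8 rad. Stiff hinge along the machine's y at the rear: it stays wherever it is left and needs 2 to 8 N down at its front bar to close; no click, it simply stops when shut
- hood_front (a point): middle of the upper face of the hood's front bar, 25 mm behind its front edge, where a hand would push; 177 mm ahead of and 23 mm above the hinge line when shut. The hood is 230 mm wide, 26 mm thick, with a clear window behind the 60 mm deep front bar. Fixed in the hood: x runs along the hood towards the hinge, z square to its upper face
- hood_hinge (a point): middle of the hood's hinge line, fixed on the machine at 175 mm height, axes as the machine's
- start_key (a joint): travel of the round white start key (m): 0 = released, 0.004 = fully in. Sprung, about 1.5 N at first and 5 N fully in; moves square to the panel
- start_key_top (a point): centre of the top face of the start key, a disc 32 mm across standing 7 mm above the panel; z square to the panel (up and to the front), x up the slope
- stop_key (a joint): travel of the stop key (m), as the start key; not to be pressed
- stop_key_top (a point): centre of the top face of the stop key, a white square 22 x 22 mm standing 7 mm above the panel, 60 mm to the left of the start key
- minus_key (a joint): travel of the left one of the two setting keys (m); not to be pressed. A white bar 12 x 26 mm, 5 mm proud, on the lower part of the panel 135 mm left of the machine's middle
- plus_key (a joint): travel of the right one of the two setting keys (m); not to be pressed. The same bar 75 mm left of the machine's middle
- vial_a: capped sample vial, 36 mm across, 62 mm tall, standing loose on the machine's vial shelf (172 mm up); origin: centre of its underside
- vial_b: a second vial like it on the same shelf
- vial_c: a third vial like it, on the bench before the machine
- screw_cap: loose grey screw cap, 42 mm across, 14 mm high, on the bench before the machine; origin: centre of its underside
- slide_box: loose white slide box with clear lid, 86 x 36 x 32 mm, on the bench before the machine; origin: centre of its underside
- beaker: loose glass beaker, 76 mm across, 85 mm high, with clear transfer pipettes up to 155 mm; on the bench to the right of the machine
- tip_box: loose grey pipette-tip box, 86 x 122 x 53 mm, on the bench to the left of the machine; origin: centre of its underside

How it is judged:
By the outcome, as a careful person would: the job done as asked, in the order asked, and still so for the second after the job is handed in, with the robot touching nothing.
It also fails if it takes over 51 s, if anything falls off the work surface, if the arm or the gripper's body presses on something with over 40 N, if the wrist force passes 120 N, or if a joint passes its speed limit or range.

## Working session

There is one attempt and no reset: what is moved stays moved. The work goes in short steps, Python scripts to look and compute and a tool call to move; the robot and the scene stay as the last step left them, time stands still between calls to the robot, and variables do not carry over. Pictures are saved under pics/ and viewed, at most 10 in all, crops included, and the job is handed in when it is done.

Besides the shell and the picture viewer there is one more tool, called after ">>>" in YAML: its name, and indented under it one key for each argument. send_rows: Moves the arm, as the interface text tells. Its arguments: {"type":"object","properties":{"deltas":{"type":"array"},"fingers":{"type":"number"},"force":{"type":"number"}},"required":["deltas"]}

```bash
mkdir -p pics; python3 - <<'E'
from workcell import monitor, camera, get_calibration
import cv2,numpy as np
s=monitor.get_state();print(s['time'],s['position'],np.round(s['orientation'],3).tolist(),s['opening'])
for n in("side","top"):
    cv2.imwrite(f"pics/{n}0.png",cv2.cvtColor(camera(n),cv2.COLOR_RGB2BGR))
    c=get_calibration(n);print(n,{k:np.round(v,4).tolist() for k,v in c.items()})
E
```

```text
0.0 [0.26471656 0.5656125  0.23026169] [[-0.906, 0.424, -0.001], [0.424, 0.906, -0.002], [-0.0, -0.002, -1.0]] 0.08521784560560744
side {'intrinsics': [[446.6684, 0.0, 277.1563], [0.0, 446.6684, 199.1049], [0.0, 0.0, 1.0]], 'k1': 0.0459, 'R': [[0.8665, -0.4987, 0.0204], [-0.2584, -0.4832, -0.8365], [0.427, 0.7196, -0.5475]], 't': [-0.4945, 0.2913, 0.7953]}
top {'intrinsics': [[386.7559, 0.0, 281.2163], [0.0, 386.7559, 213.7981], [0.0, 0.0, 1.0]], 'k1': 0.0178, 'R': [[-0.0211, -0.9996, 0.0201], [-0.9972, 0.0196, -0.0721], [0.0717, -0.0216, -0.9972]], 't': [0.063, 0.6151, 0.9592]}
```

View pics/side0.png

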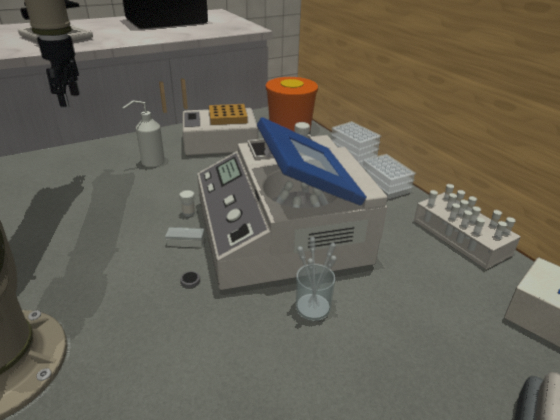

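View pics/top0.png

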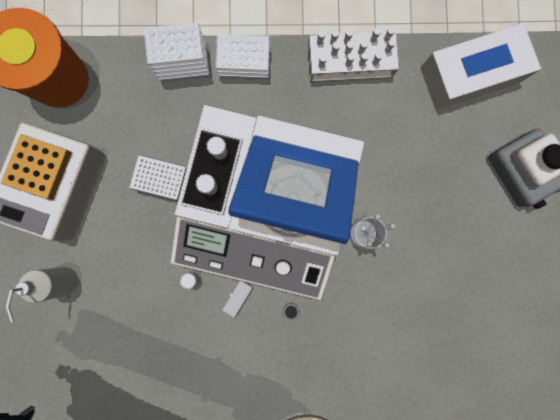

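The side view shows the machine with the panel near (235,205), the hood open, and the rocker near (240,234). In the top view the rocker is near (313,275), the start key (283,268) and the stop key (258,261). Next I'll enlarge both.

```bash
python3 - <<'E'
import cv2
a=cv2.imread("pics/top0.png")[95:305,165:375];cv2.imwrite("pics/topc.png",cv2.resize(a,(588,588),interpolation=cv2.INTER_CUBIC)) # x2.8
b=cv2.imread("pics/side0.png")[110:290,190:400];cv2.imwrite("pics/sidec.png",cv2.resize(b,None,fx=3.3,fy=3.3,interpolation=cv2.INTER_CUBIC))
E
```

```text
(no output)
```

View pics/topc.png

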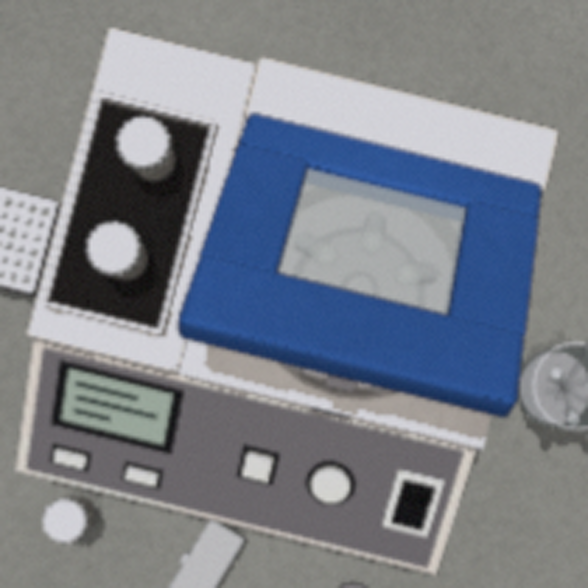

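View pics/sidec.png

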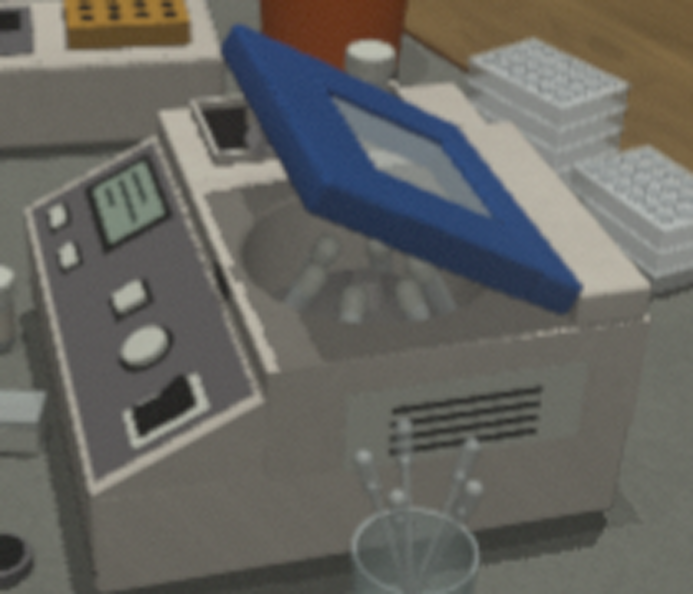

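```bash
cat > h.py <<'E'
import numpy as np,cv2
from workcell import get_calibration
from scipy.optimize import least_squares
C={n:get_calibration(n) for n in("side","top")}
def proj(n,X):
    c=C[n];p=np.atleast_2d(X)@np.array(c['R']).T+c['t'];s=p[:,:2]/p[:,2:]
    s=s*(1+c['k1']*(s**2).sum(1,keepdims=True));K=np.array(c['intrinsics']);return s@K[:2,:2].T+K[:2,2]
def W(m,P):
    x,y,a=m;R=np.array([[np.cos(a),-np.sin(a),0],[np.sin(a),np.cos(a),0],[0,0,1]]);return np.atleast_2d(P)@R.T+[x,y,0]
T=lambda u,v:np.array([u/2.8+165,v/2.8+95]); S=lambda u,v:np.array([u/3.3+190,v/3.3+110])
def panel(s,y,h): # s up slope from front edge, h above the panel
    c,k=np.cos(.4636),np.sin(.4636);return np.array([-.18+s*c-h*k,y,.095+s*k+h*c])
E
cat > fit.py <<'E'
from h import *
cor=[[-.18,.18,.095],[-.18,-.18,.095],[-.07,-.18,.15],[-.07,.18,.15]]
tc=[T(18,470),T(435,571),T(474,450),T(37,340)]; sc=[S(27,210),S(97,490),S(262,400),S(155,138)]
# params: x,y,yaw, sKey,yKey, sRock, sStop, hinge x, theta
def hood(q,dx,y):
    a=q[8];dz=.023;return [q[7]-dx*np.cos(a)+dz*np.sin(a)*1, y, .175+dx*np.sin(a)+dz*np.cos(a)]
def res(q,full=False):
    m=q[:3];o=[]
    for P,t,s in zip(cor,tc,sc):o+=[proj("top",W(m,P))[0]-t,proj("side",W(m,P))[0]-s]
    for P,t in(([.18,.18,.17],T(110,30)),([.18,-.18,.17],T(556,130))):o.append(proj("top",W(m,P))[0]-t)
    for P,t,s in((panel(q[3],q[4],.007),T(331,483),S(145,345)),(panel(q[6],q[4]+.06,.007),T(259,464),S(129,296)),
                 (panel(q[5],-.143,.002),T(414,503),S(167,410)),
                 (hood(q,.202,.055),T(184,328),S(232,32)),(hood(q,.202,-.175),T(509,408),S(314,205))):
        o+=[proj("top",W(m,P))[0]-t,proj("side",W(m,P))[0]-s]
    return np.array(o) if full else np.ravel(o)
r=least_squares(res,[.6,.1,-.2,.05,-.07,.05,.05,.13,.6],loss='soft_l1')
q=r.x;print(np.round(q,4));print(np.round(res(q,True),1).tolist())
m=q[:3]
for n,P in(("key",panel(q[3],q[4],.007)),("rockpivot",panel(q[5],-.143,.0055)),("rraised",panel(q[5]+.0127,-.143,.0095)),("hoodfront",hood(q,.177,-.06)),("hinge",[q[7],-.06,.175])):print(n,np.round(W(m,P)[0],4))
E
python3 fit.py
```

```text
[ 0.6298  0.0903 -0.2619  0.0632 -0.0755  0.0621  0.0636  0.1324  0.4296]
[[-1.3, 0.0], [-1.3, -0.3], [1.2, 1.2], [-2.2, 2.8], [1.9, -1.3], [1.7, 0.3], [-1.7, -1.4], [0.4, -1.3], [-0.5, -2.2], [0.2, 1.7], [0.3, 0.1], [-0.2, -0.4], [-0.0, 0.3], [0.1, -0.4], [-0.1, -0.5], [-0.3, 0.3], [-2.3, -0.6], [-2.0, 2.6], [1.6, 0.4], [1.0, -0.5]]
key [0.4879 0.0501 0.1295]
rockpivot [ 0.4702 -0.015   0.1277]
rraised [ 0.4794 -0.0174  0.137 ]
hoodfront [0.5959 0.0373 0.2696]
hinge [ 0.7421 -0.0019  0.175 ]
```

```bash
cat > go.py <<'E'
import sys,numpy as np
from workcell import monitor
s=monitor.get_state();R=np.array(s['orientation']);p=np.array(s['position'])
for a in sys.argv[1:]:
    t=np.array(eval(a));d=R.T@(t-p)/.25
    print(np.round(d,4))
h=np.arctan2(R[1,0],R[0,0]);print("turn",np.round(-((np.pi-.2619)-h)/(np.pi/4),3),np.round(p,4),s['contact_force'],s['time'])
E
python3 go.py "[.36,.40,.36]" "[.45,.2,.36]"
```

```text
[-0.6261 -0.4396 -0.5177]
[-1.2913 -1.0116 -0.5167]
turn -0.224 [0.2647 0.5657 0.2304] [ 0.37045953 -0.53529455  0.40141369] 0.1
```

>>> send_rows:
  deltas:
    - [0,0,-0.2,0]
    - [0,0,-0.4,-0.1]
    - [-0.1,-0.07,-0.52,-0.22]
    - [-0.25,-0.17,-0.52,-0.224]
    - [-0.4,-0.28,-0.52,-0.224]
    - [-0.55,-0.38,-0.52,-0.224]
    - [-0.626,-0.44,-0.52,-0.224]
    - [-0.626,-0.44,-0.52,-0.224]
  fingers: 0

```text
time: 0.9
position: [0.3631, 0.396, 0.3618]
orientation: [[-0.964, 0.266, 0.001], [0.266, 0.964, -0.001], [-0.001, -0.0, -1.0]]
contact_force: [-0.2, 0.3, 0.2]
opening: -0.0002
grip_force: 0.0
```

```bash
python3 go.py "[.44,.2,.33]" "[.455,-.0146,.25]"
```

```text
[-0.505  -0.6738  0.1279]
[-0.7907 -1.4852  0.4486]
turn -0.009 [0.3631 0.396  0.3618] [-0.23343127  0.34817312  0.21869517] 0.9
```

>>> send_rows:
  deltas:
    - [-0.1,-0.14,0]
    - [-0.2,-0.27,0]
    - [-0.3,-0.4,0]
    - [-0.4,-0.54,0]
    - [-0.5,-0.67,0]
    - [-0.57,-0.8,0]
    - [-0.6,-0.95,0]
    - [-0.6,-0.95,0]

```text
invalid input at $.deltas[0]: expected 4 numbers
```

>>> send_rows:
  deltas:
    - [-0.1,-0.14,0,0]
    - [-0.2,-0.27,0,0]
    - [-0.3,-0.4,0,0]
    - [-0.4,-0.54,0,-0.01]
    - [-0.5,-0.67,0,-0.01]
    - [-0.57,-0.8,0,-0.01]
    - [-0.6,-0.95,0,-0.01]
    - [-0.6,-0.95,0,-0.01]

```text
time: 1.7
position: [0.444, 0.1269, 0.3617]
orientation: [[-0.966, 0.259, 0.001], [0.259, 0.966, -0.001], [-0.001, -0.0, -1.0]]
contact_force: [-1.1, 0.2, 0.8]
opening: -0.0002
grip_force: 0.0
```

```bash
python3 go.py "[.458,-.0146,.24]"
```

```text
[-0.1999 -0.5321  0.4874]
turn 0.0 [0.444  0.1269 0.3617] [-1.08776146  0.21940787  0.79709964] 1.7
```

>>> send_rows:
  deltas:
    - [-0.07,-0.15,0,0]
    - [-0.14,-0.3,0,0]
    - [-0.2,-0.45,0,0]
    - [-0.2,-0.532,0.1,0]
    - [-0.2,-0.532,0.28,0]
    - [-0.2,-0.532,0.42,0]
    - [-0.2,-0.532,0.487,0]
    - [-0.2,-0.532,0.487,0]

```text
time: 2.5
position: [0.4569, -0.0084, 0.2369]
orientation: [[-0.968, 0.25, -0.005], [0.25, 0.968, -0.001], [0.005, -0.002, -1.0]]
contact_force: [0.3, -0.7, -0.6]
opening: 0.0001
grip_force: 0.0
```

```bash
python3 - <<'E'
from h import *
from workcell import camera,monitor
im=cv2.cvtColor(camera("wrist"),cv2.COLOR_RGB2BGR)
C['wrist']=get_calibration("wrist");cv2.imwrite("pics/w1.png",im)
import json;json.dump({k:np.array(v).tolist() for k,v in C['wrist'].items()},open("w1.json","w"))
print(np.round(proj("wrist",[[.4879,.0501,.1295],[.4702,-.015,.1277],[.4794,-.0174,.137],[.5959,.0373,.2696]])), monitor.get_state()['position'])
E
```

```text
[[350. 228.]
 [273. 227.]
 [273. 241.]
 [417. 485.]] [ 0.45790982 -0.00851354  0.23882434]
```

View pics/w1.png

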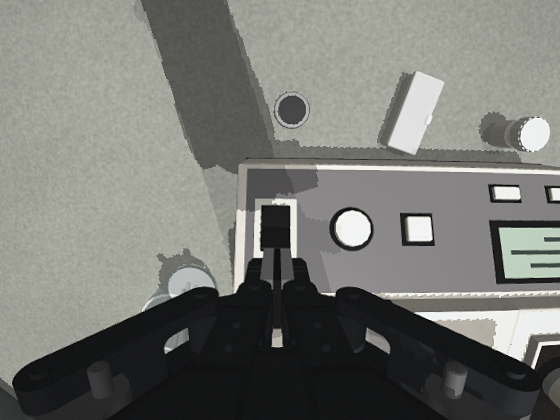

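The wrist view shows the rocker at (276,227) and the start key at (351,229), within 3 px of my predictions at (273,227) and (350,228), so the fit holds. Next I'll descend to just above the raised half.

```bash
python3 go.py "[.469,-.014,.16]" "[.469,-.014,.139]"
```

```text
[-0.0491 -0.0098  0.3152]
[-0.0493 -0.0097  0.3992]
turn 0.012 [ 0.4579 -0.0085  0.2388] [-0.01889588 -0.55920087  0.26284277] 2.55
```

>>> send_rows:
  deltas:
    - [-0.025,0,0.1,0]
    - [-0.05,-0.01,0.2,0.01]
    - [-0.05,-0.01,0.3,0.01]
    - [-0.05,-0.01,0.315,0.01]
    - [-0.05,-0.01,0.315,0.01]
    - [-0.05,-0.01,0.315,0.01]

```text
time: 3.15
position: [0.4711, -0.0147, 0.1626]
orientation: [[-0.966, 0.258, 0.002], [0.258, 0.966, 0.0], [-0.002, 0.001, -1.0]]
contact_force: [0.0, -0.0, -0.3]
opening: 0.0001
grip_force: 0.0
```

```bash
python3 go.py "[.469,-.014,.141]"
```

```text
[0.0089 0.0004 0.0865]
turn 0.001 [ 0.4711 -0.0147  0.1626] [ 0.0170369  -0.00518093 -0.27492186] 3.15
```

>>> send_rows:
  deltas:
    - [0.006,0,0.04,0]
    - [0.006,0,0.07,0]
    - [0.006,0,0.086,0]
    - [0.006,0,0.09,0]
    - [0.006,0,0.094,0]
    - [0.006,0,0.098,0]
    - [0.006,0,0.1,0]
    - [0.006,0,0.1,0]

```text
time: 3.95
position: [0.4685, -0.0146, 0.1358]
orientation: [[-0.966, 0.259, 0.0], [0.259, 0.966, -0.0], [-0.0, -0.0, -1.0]]
contact_force: [0.3, 0.0, -0.5]
opening: -0.0002
grip_force: 0.0
```

>>> send_rows:
  deltas:
    - [0,0,0.004,0]
    - [0,0,0.006,0]
    - [0,0,0.008,0]
    - [0,0,0.01,0]
    - [0,0,0.012,0]
    - [0,0,0.012,0]

```text
time: 4.55
position: [0.4694, -0.0147, 0.1336]
orientation: [[-0.966, 0.259, 0.002], [0.259, 0.966, 0.0], [-0.002, 0.001, -1.0]]
contact_force: [1.2, -1.2, 5.2]
opening: -0.0006
grip_force: 2.1
```

>>> send_rows:
  deltas:
    - [0,0,0.004,0]
    - [0,0,0.006,0]
    - [0,0,0.008,0]
    - [0,0,0.01,0]
    - [0,0,0.012,0]
    - [0,0,0.012,0]

```text
time: 5.15
position: [0.4701, -0.0148, 0.1316]
orientation: [[-0.966, 0.259, 0.004], [0.259, 0.966, 0.0], [-0.003, 0.001, -1.0]]
contact_force: [-2.8, -1.1, 12.9]
opening: 0.0004
grip_force: 6.2
```

>>> send_rows:
  deltas:
    - [0,0,0.004,0]
    - [0,0,0.008,0]
    - [0,0,0.012,0]
    - [0,0,0.012,0]

```text
time: 5.55
position: [0.4704, -0.0149, 0.131]
orientation: [[-0.966, 0.259, 0.005], [0.259, 0.966, 0.002], [-0.004, 0.003, -1.0]]
contact_force: [-14.4, -0.8, 39.4]
opening: -0.0004
grip_force: 20.8
```

>>> send_rows:
  deltas:
    - [0,0,-0.04,0]
    - [0,0,-0.15,0]
    - [0.02,0,-0.3,0]
    - [0.04,0,-0.45,0]
    - [0.04,0,-0.45,0]
    - [0.04,0,-0.45,0]

```text
time: 6.15
position: [0.4592, -0.0119, 0.2399]
orientation: [[-0.966, 0.259, 0.002], [0.259, 0.966, 0.001], [-0.002, 0.001, -1.0]]
contact_force: [0.1, -0.8, -1.3]
opening: -0.0003
grip_force: 0.0
```

```bash
python3 - <<'E'
from workcell import camera
import cv2,numpy as np
a=cv2.cvtColor(camera("wrist"),cv2.COLOR_RGB2BGR);b=cv2.cvtColor(camera("side"),cv2.COLOR_RGB2BGR)
a=cv2.resize(a[150:300,200:400],(400,300),interpolation=2);w=cv2.imread("pics/w1.png");w=cv2.resize(w[150:300,200:400],(400,300),interpolation=2)
b=cv2.resize(b[175:275,195:330],(400,300),interpolation=2);c=cv2.resize(cv2.imread("pics/side0.png")[175:275,195:330],(400,300),interpolation=2)
cv2.imwrite("pics/r.png",np.vstack([np.hstack([w,a]),np.hstack([c,b])]))
E
python3 go.py "[.57,.042,.33]"
```

```text
[-0.3755  0.324  -0.3682]
turn 0.0 [ 0.4582 -0.012   0.2382] [-0.49387032  0.33686092 -0.14046427] 6.25
```

View pics/r.png

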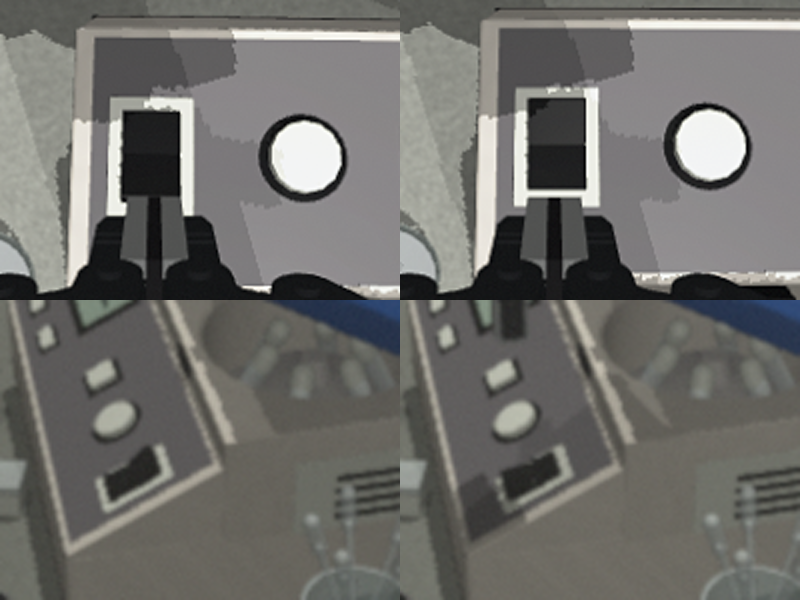

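The rocker's upper half now lies flat, so it is on: its bright and dark halves have swapped in both views. Next is the hood.

```bash
python3 - <<'E'
import numpy as np
from h import W
from workcell import monitor
m=[.6298,.0903,-.2619];s=monitor.get_state();R=np.array(s['orientation']);p=np.array(s['position'])
for a in(.5,.43,.35,.25,.15,.05,0):
    P=W(m,[.1324-.177*np.cos(a)+.023*np.sin(a)+.006,-.06,.175+.177*np.sin(a)+.023*np.cos(a)])[0]
    print(a,np.round(P,4),np.round(R.T@(P-p)/.25,3))
E
```

```text
0.5 [0.6086 0.0339 0.28  ] [-0.533  0.333 -0.169]
0.43 [0.6018 0.0357 0.2697] [-0.505  0.333 -0.127]
0.35 [0.595  0.0375 0.2573] [-0.477  0.333 -0.078]
0.25 [0.5878 0.0394 0.2411] [-0.447  0.333 -0.013]
0.15 [0.5822 0.0409 0.2242] [-0.425  0.333  0.055]
0.05 [0.5783 0.042  0.2068] [-0.408  0.333  0.124]
0 [0.577  0.0423 0.198 ] [-0.403  0.333  0.16 ]
```

>>> send_rows:
  deltas:
    - [0,0,-0.2,0]
    - [0,0.1,-0.36,0]
    - [-0.15,0.2,-0.37,0]
    - [-0.3,0.3,-0.37,0]
    - [-0.45,0.333,-0.36,0]
    - [-0.51,0.333,-0.28,0]
    - [-0.51,0.333,-0.21,0]
    - [-0.51,0.333,-0.19,0]

```text
time: 7.05
position: [0.6027, 0.035, 0.2826]
orientation: [[-0.966, 0.259, -0.006], [0.259, 0.966, -0.002], [0.006, -0.004, -1.0]]
contact_force: [-0.4, -0.2, 3.7]
opening: -0.0001
grip_force: 1.6
```

>>> send_rows:
  deltas:
    - [0.008,0,0.025,0]
    - [0.016,0,0.05,0]
    - [0.024,0,0.075,0]
    - [0.032,0,0.1,0]
    - [0.042,0,0.125,0]
    - [0.052,0,0.15,0]
    - [0.062,0,0.175,0]
    - [0.07,0,0.2,0]

```text
time: 7.85
position: [0.5862, 0.0403, 0.2362]
orientation: [[-0.966, 0.259, -0.0], [0.259, 0.966, 0.0], [0.0, 0.0, -1.0]]
contact_force: [-2.5, 1.1, 3.6]
opening: -0.0001
grip_force: 1.7
```

Closing with 3.6 N; continuing.

>>> send_rows:
  deltas:
    - [0.006,0,0.02,0]
    - [0.012,0,0.04,0]
    - [0.018,0,0.06,0]
    - [0.022,0,0.08,0]
    - [0.026,0,0.1,0]
    - [0.03,0,0.12,0]
    - [0.033,0,0.132,0]
    - [0.033,0,0.136,0]

```text
time: 8.65
position: [0.5785, 0.0421, 0.2023]
orientation: [[-0.966, 0.259, -0.0], [0.259, 0.966, -0.0], [0.0, -0.0, -1.0]]
contact_force: [-1.8, 1.0, 4.0]
opening: -0.0001
grip_force: 1.4
```

>>> send_rows:
  deltas:
    - [0.002,0,0.008,0]
    - [0.003,0,0.014,0]
    - [0.004,0,0.02,0]
    - [0.004,0,0.024,0]
    - [0.004,0,0.026,0]
    - [0.004,0,0.026,0]

```text
time: 9.25
position: [0.5779, 0.0423, 0.1981]
orientation: [[-0.966, 0.259, 0.002], [0.259, 0.966, 0.001], [-0.001, 0.001, -1.0]]
contact_force: [-6.8, 0.2, 14.8]
opening: 0.0002
grip_force: 7.2
```

Force is up at z 0.198, the expected shut height. I'll press a bit more to make sure.

>>> send_rows:
  deltas:
    - [0,0,0.004,0]
    - [0,0,0.008,0]
    - [0,0,0.01,0]
    - [0,0,0.01,0]
    - [0,0,0.01,0]

```text
time: 9.75
position: [0.578, 0.0423, 0.1979]
orientation: [[-0.966, 0.259, 0.003], [0.259, 0.966, 0.002], [-0.002, 0.003, -1.0]]
contact_force: [-14.4, 0.5, 30.0]
opening: -0.0001
grip_force: 15.4
```

>>> send_rows:
  deltas:
    - [0,0,-0.03,0]
    - [0,0,-0.1,0]
    - [0.05,0,-0.2,0]
    - [0.2,0,-0.25,0]
    - [0.35,0,-0.2,0]
    - [0.4,0,-0.15,0]
    - [0.4,0,-0.15,0]

```text
time: 10.45
position: [0.4789, 0.0687, 0.2299]
orientation: [[-0.966, 0.257, -0.003], [0.257, 0.966, 0.0], [0.003, -0.001, -1.0]]
contact_force: [0.7, 0.3, 0.2]
opening: -0.0002
grip_force: 0.0
```

```bash
python3 - <<'E'
from workcell import camera
import cv2,numpy as np
b=cv2.cvtColor(camera("side"),cv2.COLOR_RGB2BGR)
cv2.imwrite("pics/s2.png",cv2.resize(b[100:300,180:400],None,fx=2.7,fy=2.7,interpolation=2))
E
python3 go.py "[.4773,.0529,.16]" "[.4773,.0529,.132]"
```

```text
[-0.0041 -0.0624  0.2836]
[-0.0042 -0.0623  0.3956]
turn 0.001 [0.4804 0.0682 0.2309] [0.12598032 0.47324007 0.20902168] 10.5
```

View pics/s2.png

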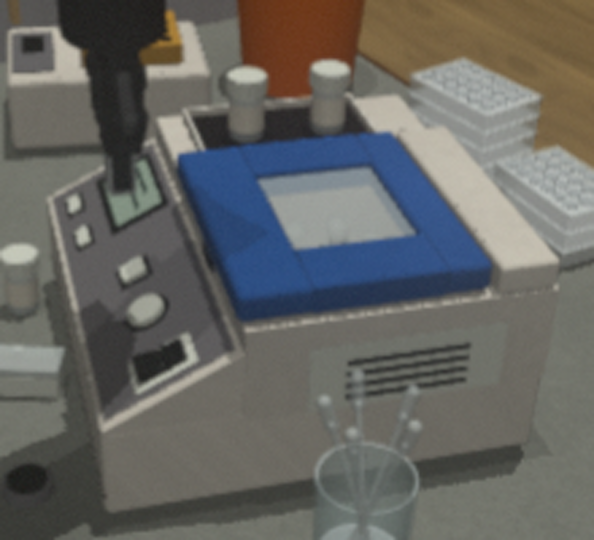

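The hood is shut and the vials are where they were. Now the start key.

>>> send_rows:
  deltas:
    - [0,-0.06,0,0]
    - [-0.004,-0.062,0.1,0]
    - [-0.004,-0.062,0.22,0]
    - [-0.004,-0.062,0.3,0]
    - [-0.004,-0.062,0.36,0]
    - [-0.004,-0.062,0.37,0]
    - [-0.004,-0.062,0.37,0]

```text
time: 11.2
position: [0.4786, 0.0517, 0.139]
orientation: [[-0.965, 0.26, -0.0], [0.26, 0.965, -0.001], [-0.0, -0.001, -1.0]]
contact_force: [-0.2, 0.7, -0.0]
opening: -0.0001
grip_force: 0.0
```

```bash
python3 go.py "[.4773,.0529,.130]"
```

```text
[0.0063 0.0035 0.0359]
turn -0.002 [0.4786 0.0517 0.139 ] [-0.16588622  0.68820386 -0.02895659] 11.2
```

>>> send_rows:
  deltas:
    - [0.004,0.003,0.012,0]
    - [0.004,0.003,0.024,0]
    - [0.004,0.003,0.034,0]
    - [0.004,0.003,0.04,0]
    - [0.004,0.003,0.044,0]
    - [0.004,0.003,0.048,0]
    - [0.004,0.003,0.048,0]

```text
time: 11.9
position: [0.4776, 0.0539, 0.1271]
orientation: [[-0.966, 0.259, 0.001], [0.259, 0.966, 0.0], [-0.001, 0.0, -1.0]]
contact_force: [0.3, 0.1, 3.5]
opening: 0.0001
grip_force: 1.2
```

>>> send_rows:
  deltas:
    - [0,0,0.003,0]
    - [0,0,0.006,0]
    - [0,0,0.008,0]
    - [0,0,0.008,0]

```text
time: 12.3
position: [0.4776, 0.054, 0.125]
orientation: [[-0.966, 0.259, 0.001], [0.259, 0.966, 0.0], [-0.001, 0.0, -1.0]]
contact_force: [1.2, -0.5, 6.4]
opening: -0.0003
grip_force: 2.0
```

>>> send_rows:
  deltas:
    - [0,0,0.003,0]
    - [0,0,0.006,0]
    - [0,0,0.009,0]
    - [0,0,0.012,0]
    - [0,0,0.012,0]

```text
time: 12.8
position: [0.4779, 0.0541, 0.1234]
orientation: [[-0.966, 0.259, 0.001], [0.259, 0.966, 0.001], [-0.001, 0.001, -1.0]]
contact_force: [-4.0, -2.0, 18.0]
opening: 0.0002
grip_force: 9.3
```

>>> send_rows:
  deltas:
    - [0,0,0.004,0]
    - [0,0,0.006,0]
    - [0,0,0.006,0]

```text
time: 13.1
position: [0.4781, 0.054, 0.123]
orientation: [[-0.966, 0.259, 0.002], [0.259, 0.966, 0.002], [-0.002, 0.002, -1.0]]
contact_force: [-9.9, -2.1, 30.7]
opening: -0.0003
grip_force: 15.7
```

>>> send_rows:
  deltas:
    - [0,0,-0.03,0]
    - [0,0,-0.1,0]
    - [0.02,0,-0.25,0]
    - [0.05,0,-0.45,0]
    - [0.05,0,-0.55,0]
    - [0.05,0,-0.55,0]
    - [0.05,0,-0.55,0]

```text
time: 13.8
position: [0.4648, 0.0573, 0.2573]
orientation: [[-0.966, 0.259, -0.001], [0.259, 0.966, 0.0], [0.001, -0.0, -1.0]]
contact_force: [-1.0, -0.7, -0.7]
opening: 0.0001
grip_force: 0.0
```

```bash
python3 - <<'E'
from workcell import camera
import cv2,numpy as np
b=cv2.cvtColor(camera("side"),cv2.COLOR_RGB2BGR);t=cv2.cvtColor(camera("wrist"),cv2.COLOR_RGB2BGR)
cv2.imwrite("pics/s3.png",np.hstack([cv2.resize(b[100:300,180:380],(400,400),interpolation=2),cv2.resize(t[90:330,200:440],(400,400),interpolation=2)]))
E
```

```text
(no output)
```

View pics/s3.png

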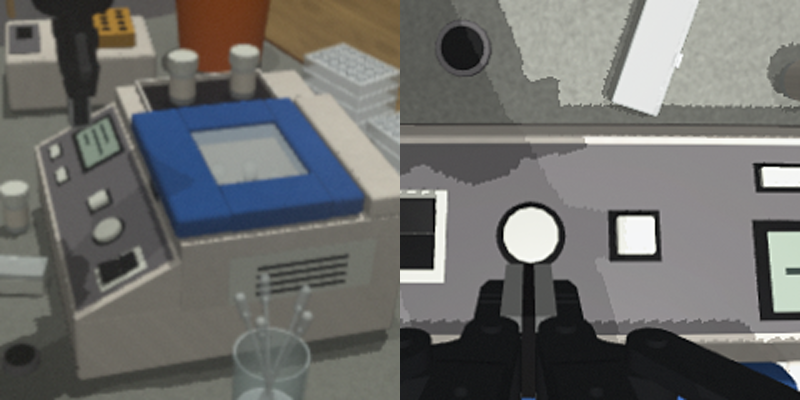

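The rocker is on, the hood is shut, the start key has sprung back, and the other things are where they were.

```bash
python3 -c "
from workcell import manip
print(manip.job_done())"
```

```text
the job is handed in; nothing more can be done
None
```

The job is done and handed in at about 14 s: rocker switched on, hood fully shut, start key pressed fully in and released, with no other key pressed and nothing else seen to have moved.

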